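# Pull down the workshop locker flap with the hook pole

### The arm

A 6-joint arm with a two-finger parallel gripper is mounted at the origin on the work surface. World frame = base frame: x ahead of the robot, y to its left, z up, the work surface at z = 0. Lengths are in mm, angles in rad, forces in N, time in s.
With the tool pointing down it reaches from about 325 to 875 mm from the base axis. Payload 4.4 kg.
Tool frame: the origin (TCP) lies between the finger pads; the fingertips stand 14 mm ahead of it and the grasp point (between the pads) lies 5 mm behind it; z points along the fingers, y is the line along which they close (so a half turn about z gives the same grasp; the last joint's range is limited). The gripper opens to 85 mm and grips with 20 to 120 N. Pads are 22 mm wide; open, the fingers measure 114 mm over their backs; the gripper's body (76 mm by 85 mm) begins 54 mm behind the grasp point. The pads swing forward as they close: fully open they stand 13 mm farther back than shut.
Start: joints at [1.079, 0.207, 1.542, -0, 1.393, -0.15], TCP at [192.198, 541.929, 245.282] pointing down, gripper open.
Joint ranges: [-2.73, 2.73], [-0.86, 2.22], [0.23, 2.46], [-1.11, 4.25], [0.08, 2.63], [-2.82, 2.82]. Speed limits (rad/s): [2.79, 2.79, 3.14, 3.14, 3.14, 3.14].

### API

Orientations are given as a unit quaternion [w, x, y, z].
In Python, from workcell import * gives the robot as it stands.
- The arm moves only by the tool carry_out, never from a script. Its arguments are lists of equal length, an entry for each row: "fingers": the opening, from -1 (shut) to 1 (fully open); "dp": the shift along the world's x, y, z in shares of 25 cm (1.0 is 25 cm), a list of three; "yaw": the turn about the world's z in shares of 4 rad (1.0 is 4 rad). A call has exactly 5 rows; each row is the pose to reach, as a shift and turn from the pose commanded when the call began; what a row does not reach only later rows make up. A row lasts 1/10 s, in which the tool goes at most 50 mm and 8.59 degrees, less where a joint would pass 70% of its speed; a pose out of reach is approached as far as the arm can. Shift and turn numbers lie between -1 and 1, and a call with a number outside is refused. A call with a gripper value outside its range is refused whole. The fingers move at their own pace and stop on an object; "newtons" is the grip in N (left out, the last holds). Time passes only in rows, so rows that repeat a pose let the fingers close, or fill a call up. It gives the time, the measured TCP pose, the force, the opening and the grip force at its end, in the units of the state.
- observe(): the state, without advancing time (a new reading comes with each control period).
- camera(name): name is "scene" or "top" or "wrist"; returns (picture, depth): 384x512x3 uint8, red, green, blue; 384x512 float32, mm along the optical axis (not along the pixel's ray), 0 where there is no reading.
- camera_model(name): a dict with "fx", "fy", "cx", "cy" (pixels), "R" (3x3) and "t" (3): a world point X has camera coordinates R X + t. Camera axes: x right, y down, z forward; pixel columns grow to the right and rows downward; lengths in mm; the calibration is good to about 2 mm. A picture is of the moment at which its call begins: read the wrist's pose just before it. camera_model takes no time and is no camera call; for the wrist camera it gives the pose at the moment of the call.
- hand_in(): hands the job in; it is judged then, once.
Trained networks look in the newest picture that a camera, given by its name, has taken for a name from the list of things; names that differ only in an ending like _2 or _b are one class to them, and where a whole thing is asked for, a point or a joint stands for the part that bears it (a point fixed in the world has none). Each returns a list of dicts, best first, with "p" (0 to 1); they miss things now and then, are a little off and sometimes report something else, mostly with a low value. They report only what shows in the picture. A call takes as long as a camera call. They do not tell look-alikes from the thing itself.
- regions_of(target, camera): "region" (384x512 bool, what is visible of it) and "box" ([left, top, width, height] in pixels, round what is visible of it).
- tip_of(target, camera): "location" ([column, row] in pixels: a listed point, or the origin of a listed thing).
The state is a dict: "time_s": time; "qpos": joint angles; "qvel": joint speeds; "joint_torque": joint torques, N m; "position": TCP position; "ee_rot": TCP orientation; "contact_force": force on the tool from outside, world axes, zero at the start; "moment": the same for the moment, N m; "width": finger opening in mm; "grasp_force": force on a finger pad.
Only numpy, scipy, OpenCV 4.12 (cv2) and the standard library are available. Lean on these libraries where they do the work, as an engineer would, in place of code of your own. Each camera call takes 0.05 s, during which the arm holds its last target. There are 200 camera calls.

### The job

Take the hook pole from its cradle, catch its hook in the brass eye on the raised red locker and swing the flap gently all the way down to its stop. Then unhook and lay the pole back in its cradle the way it was. Work the flap only with the pole, only light force between pole and locker, keep the hand off the locker, and leave the oil bottle, cup and blue bin where they stand.

Things in the scene. Friction and masses are not known exactly. Their poses are not given: they have to be found in the camera images.
- locker: Red sheet-metal locker, fixed to the bench, 180 deep (local x) x 324 wide (local y) x 317 high; it is open below 150. Origin: centre of its underside on the bench. Its front, with the flap, faces its own -x; z up. Flap, track and eye are part of it. Contact forces between pole and locker must stay under 18 N; the flap needs about 4 to 8 N at the eye.
- flap (a joint): Angle of the locker's grey drop-down flap about its bottom edge (rad): 0 closed and upright, grows as its top swings out (local -x) and down, stop at 1.25 (fully down). The flap is 296 wide, 138 high and 12 thick. A stiff, damped friction hinge holds it wherever it is left. Its angular speed must stay below 1.2 rad/s. It starts within 0.03 of closed.
- flap_hinge (a point): Midpoint of the flap's hinge axis, local to the locker at x -84, y 0, z 165; the axis runs along the locker's y.
- track_mid (a point): Middle of the outer face of the aluminium track on the flap's front, moves with the flap: 16 out (-x) and 120 up from the hinge axis (flap closed). A brass eye is clamped on the track, its centre anywhere up to 40 to either side (locker y) of this point: this offset is NOT measured, see or feel it. The eye holds against 40 N: it does not slide.
- bar_line (a point): Point on the line (along locker y) of the eye's outer bar, 29.7 out and 29.7 up from track_mid when closed. The eye is a rectangular loop of 6 thick rod, 18 wide inside, 30 outside, leaning 45 degrees out and up. Seen from above (closed), its opening is 18 (along y) x 20, centred 15 out from track_mid. A hook in it lifts straight out when down.
- pole: Hook pole, 0.18 to 0.29 kg, balanced within 6 of its origin. Wooden grip of 18 wide (y) x 20 high (z), from x -90 to +50; steel rod 10 thick along +x on to x 115, where a hook pin 8 thick points down (-z), its round end 38 below the axis. Origin on the axis of the grip, at the place to grasp from above; x runs along the pole to the hook, z up.
- pole_hook (a point): Centre of the round end of the pole's hook pin, 115 ahead of and 34 below the pole's origin.
- cradle: Black cradle fixed to the bench, base 200 x 70 x 8, with two U rests at x -70 and +72 that carry the pole, hook at +x pointing down, axis at z 65 above the bench; walls 16 above the rests, about 4 free on each side. Origin: centre of its underside; when the pole lies in it its origin is straight above the cradle's and their axes agree.
- oil: Green oil bottle, 52 diameter, 110 high, standing; origin at the centre of its underside.
- cup: Steel cup, 72 diameter, 85 high, standing; origin at the centre of its underside.
- bin: Blue open bin, 130 x 100 x 60 high; origin at the centre of its underside.
There are look-alikes about, which are no part of the job. There is more than one size of the pole; the job needs the largest.

How it is judged:
By the outcome, as a careful person would: the job done as asked, in the order asked, and still so for the second after the job is handed in, with the robot touching nothing.
It also fails if it takes over 66 s, if anything falls off the work surface, if the arm or the gripper's body presses on something with over 40 N, if the wrist force passes 120 N, or if a joint passes its speed limit or range.

## Working session

There is one attempt and no reset: what is moved stays moved. The work goes in short steps, Python scripts to look and compute and a tool call to move; the robot and the scene stay as the last step left them, time stands still between calls to the robot, and variables do not carry over. Pictures are saved under pics/ and viewed, at most 10 in all, crops included, and the job is handed in when it is done.

Besides the shell and the picture viewer there is one more tool, called after "Request:" as name(argument=value, ...) on one line, values as JSON. carry_out: Moves the arm, as the interface text tells. Its arguments: {"type":"object","properties":{"fingers":{"type":"array","items":{"type":"number"}},"dp":{"type":"array","items":{"type":"array","items":{"type":"number"}}},"yaw":{"type":"array","items":{"type":"number"}},"newtons":{"type":"number"}},"required":["fingers","dp","yaw"]}

```bash
mkdir -p pics; ls
cat > h.py <<'E'
from workcell import *
import numpy as np, cv2
def snap(n):
    o=observe(); m=camera_model(n); p,d=camera(n)
    return p,d,m
def world(m,u,v,d):
    c=np.array([(u-m["cx"])/m["fx"]*d,(v-m["cy"])/m["fy"]*d,d])
    return np.array(m["R"]).T@(c-np.array(m["t"]))
def cloud(m,d):
    v,u=np.mgrid[:384,:512]
    c=np.stack([(u-m["cx"])/m["fx"]*d,(v-m["cy"])/m["fy"]*d,d],-1)-np.array(m["t"])
    return c@np.array(m["R"])
def ray(m,u,v,z):
    R=np.array(m["R"]);o=-R.T@np.array(m["t"]);r=R.T@np.array([(u-m["cx"])/m["fx"],(v-m["cy"])/m["fy"],1])
    return o+r*(z-o[2])/r[2]
E
python3 - <<'E'
from h import *
o=observe();print(o)
for n in("scene","top"):
    p,d,m=snap(n);np.savez(n,p=p,d=d,**m)
    cv2.imwrite(f"pics/{n}.png",p[...,::-1])
    C=cloud(m,d)
    for t in("pole","locker","cradle","oil","cup","bin","flap"):
        for r in regions_of(t,n)[:5]:
            if r["p"]<.2: continue
            q=C[r["region"]&(d>0)]
            print(n,t,round(r["p"],2),r["box"],np.median(q,0).round() if len(q) else 0,np.percentile(q,98,axis=0).round() if len(q) else 0)
    for t in("pole","pole_hook","locker","cradle","track_mid","bar_line","flap_hinge"):
        print(n,t,[(round(r["p"],2),np.round(r["location"],1).tolist()) for r in tip_of(t,n)[:4]])
E
```

```text
pics
{'time_s': 0.0, 'qpos': array([ 1.07948329e+00,  2.07428328e-01,  1.54294014e+00,  1.16763982e-05,
        1.39346786e+00, -1.50499794e-01]), 'qvel': array([ 0.00058988,  0.0006471 ,  0.00014907,  0.00194856,  0.00099778,
       -0.00064231]), 'joint_torque': array([ 1.86022658e-04, -3.83011472e+01, -2.91606081e+01, -1.52694101e-04,
        1.02584847e-02,  1.80310806e-06]), 'position': array([191.86573678, 541.29473117, 244.12752329]), 'ee_rot': array([-3.59309956e-04,  1.69584012e-01,  9.85515096e-01, -1.06275567e-03]), 'contact_force': array([ 0.43500926,  0.00692549, -0.04231552]), 'moment': array([-0.0786085 , -0.02840788,  0.0371964 ]), 'grasp_force': 0.0, 'width': 85.4427027910957}
scene pole 0.66 [384.6, 327.5, 10.3, 55.9] [542. 613.  13.] [597. 647.  16.]
scene pole 0.6 [211.3, 219.9, 61.6, 25.6] [510. 121.  71.] [532. 192.  76.]
scene pole 0.52 [346.1, 204.7, 23.0, 33.6] [164. 305.  11.] [207. 370.  15.]
scene locker 0.87 [84.9, 91.9, 116.5, 125.9] [ 552. -298.  248.] [ 667. -274.  317.]
scene locker 0.46 [116.6, 114.3, 82.4, 62.4] [ 525. -284.  238.] [ 651. -270.  302
[... 1368 characters left out ...]
 0.5 [217.0, 122.5, 12.1, 18.4] [723. 243.  77.] [754. 268. 115.]
top cup 0.63 [262.1, 114.3, 16.1, 19.9] [760.  35.  39.] [780.  65.  91.]
top bin 0.67 [167.4, 166.3, 36.1, 34.6] [502. 401.   8.] [568. 460.  66.]
top flap 0.56 [352.1, 137.2, 9.1, 79.2] [ 504. -285.  262.] [ 646. -265.  309.]
top pole [(0.69, [354.6, 176.1]), (0.68, [209.6, 267.2]), (0.56, [260.1, 181.4]), (0.45, [136.7, 175.0])]
top pole_hook [(0.7, [280.3, 179.4]), (0.62, [130.8, 153.1]), (0.41, [190.3, 250.8])]
top locker []
top cradle [(0.73, [253.2, 183.4]), (0.35, [221.6, 130.7])]
top track_mid [(0.73, [356.8, 176.4])]
top bar_line [(0.89, [353.0, 175.4]), (0.21, [186.4, 185.5])]
top flap_hinge [(0.83, [351.4, 181.3])]
```

Run:
```python
from h import *
S=np.load("scene.npz");T=np.load("top.npz")
a=cv2.resize(S["p"][80:280,80:290],None,fx=2.8,fy=2.8,interpolation=cv2.INTER_CUBIC)
cv2.imwrite("pics/s1.png",a[:560,:588,::-1])
a=cv2.resize(T["p"][110:240,215:425],None,fx=3.8,fy=3.8,interpolation=cv2.INTER_CUBIC)
cv2.imwrite("pics/t1.png",a[:,:,::-1])
for n,M in(("s",S),("t",T)):
    C=cloud(M,M["d"]);x,y,z=C[...,0],C[...,1],C[...,2]
    # pole grip
    k=(z>68)&(z<90)&(y>-60)&(y<230)&(x>450)&(x<580)
    P=C[k];print(n,k.sum(),P.mean(0).round(1));r=cv2.minAreaRect(P[:,:2].astype(np.float32));print(r)
    l=cv2.fitLine(P[:,:2].astype(np.float32),cv2.DIST_HUBER,0,.01,.01).ravel();print(l)
    k=(z>5)&(z<25)&(y>-60)&(y<230)&(x>440)&(x<600);print("base",cv2.minAreaRect(C[k][:,:2].astype(np.float32)))
    k=(z>308)&(z<325)&(y<-200)&(x>350)&(x<750);print("lock",k.sum(),cv2.minAreaRect(C[k][:,:2].astype(np.float32)))
    k=(z>170)&(z<305)&(y<-200)&(y>-330)&(x>350)&(x<750)
    l=cv2.fitLine(C[k][:,:2].astype(np.float32),cv2.DIST_HUBER,0,.01,.01).ravel();print("front",k.sum(),l)
```

```text
s 301 [510.3 110.1  72.8]
((511.96917724609375, 91.78718566894531), (44.11357879638672, 205.8171844482422), 10.270058631896973)
[ 1.7799987e-01 -9.8403049e-01  5.1152936e+02  1.0656341e+02]
base ((531.179443359375, 80.65718078613281), (127.84626770019531, 280.7480773925781), 9.293331146240234)
lock 2596 ((507.98565673828125, -944.0279541015625), (1412.3365478515625, 317.26104736328125), 89.92501831054688)
front 3215 [ 9.9981886e-01 -1.9033439e-02  5.2423969e+02 -2.8425519e+02]
t 198 [509.5 104.2  74.8]
((514.5661010742188, 88.02661895751953), (45.0571174621582, 204.740234375), 12.293325424194336)
[ 1.8789269e-01 -9.8218954e-01  5.1061215e+02  9.8928535e+01]
base ((519.8094482421875, 86.18163299560547), (286.1081237792969, 159.605224609375), 89.89208221435547)
lock 4277 ((509.36279296875, -355.7739562988281), (224.8598175048828, 318.1871337890625), 89.06065368652344)
front 704 [ 9.9988323e-01 -1.5282894e-02  5.0685712e+02 -2.8601218e+02]
```

View pics/s1.png

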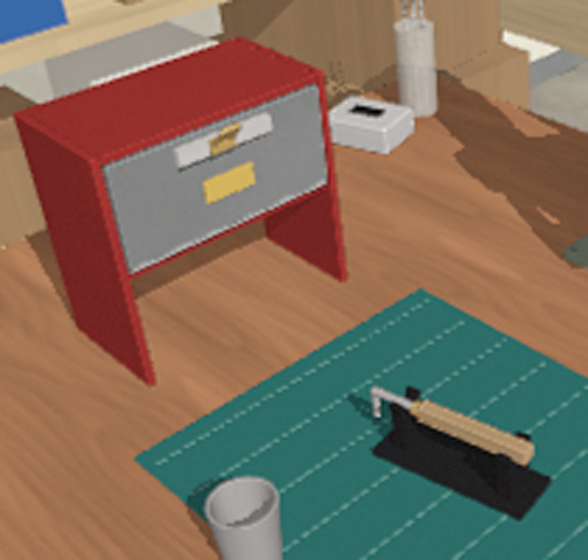

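View pics/t1.png

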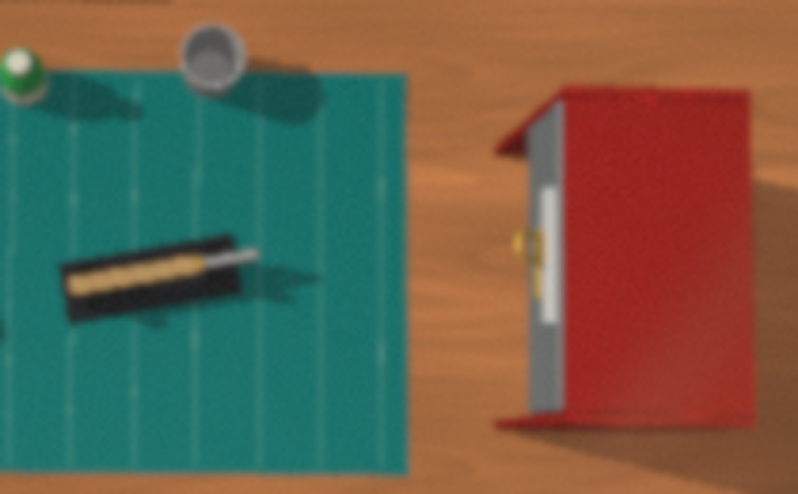

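The scene picture shows the cradled pole (crop ~455,430), its hook pointing at the locker. The brass eye is a little right of the track's centre in the scene view (crop 225,140) and at top-crop (525,243). First I'll hover over the pole.

The manual's scale: shifts go in shares of 25 cm and turns go in shares of 4 rad. Converting my numbers, -0.1455 m / 0.25 = -0.582, -0.1164 m / 0.25 = -0.4656, -0.07 rad / 4 = -0.0175.

Request:
carry_out(fingers=[1,1,1,1,1], dp=[[0.0848,-0.1164,0],[0.1696,-0.2328,0],[0.2544,-0.3492,0],[0.3392,-0.4656,0],[0.424,-0.582,0]], yaw=[-0.0175,-0.035,-0.0525,-0.07,-0.0875])

```text
time_s: 2.0
position: [298.8, 395.3, 245.4]
ee_rot: [0.0, 0.34, 0.941, 0.0]
contact_force: [0.6, 0.5, 1.5]
width: 85.6
grasp_force: 0.0
```

Converted, -0.1455 m / 0.25 = -0.582, -0.1164 m / 0.25 = -0.4656, -0.35 rad / 4 = -0.0875.

Request:
carry_out(fingers=[1,1,1,1,1], dp=[[0.0848,-0.1164,0],[0.1696,-0.2328,0],[0.2544,-0.3492,0],[0.3392,-0.4656,0],[0.424,-0.582,0]], yaw=[-0.0175,-0.035,-0.0525,-0.07,-0.0875])

```text
time_s: 2.5
position: [405.0, 249.7, 245.5]
ee_rot: [0.0, 0.498, 0.867, 0.0]
contact_force: [0.3, 0.6, -0.7]
width: 85.4
grasp_force: 0.0
```

Converted, -0.1455 m / 0.25 = -0.582, -0.1164 m / 0.25 = -0.4656, -0.35 rad / 4 = -0.0875.

Request:
carry_out(fingers=[1,1,1,1,1], dp=[[0.0848,-0.1164,0],[0.1696,-0.2328,0],[0.2544,-0.3492,0],[0.3392,-0.4656,0],[0.424,-0.582,0]], yaw=[-0.0175,-0.035,-0.0525,-0.07,-0.0875])

```text
time_s: 3.0
position: [510.9, 104.1, 245.4]
ee_rot: [0.0, 0.642, 0.767, 0.0]
contact_force: [0.1, -0.7, 0.0]
width: 85.3
grasp_force: 0.0
```

Run:
```python
from h import *
p,d,m=snap("wrist");o=observe();np.savez("w1",p=p,d=d,**m)
print(o["time_s"],o["position"],o["ee_rot"],o["qpos"],o["contact_force"])
cv2.imwrite("pics/w1.png",p[...,::-1])
C=cloud(m,d)
for t in("pole","cradle"):
    for r in regions_of(t,"wrist")[:2]:
        q=C[r["region"]&(d>0)];print(t,r["p"],r["box"],np.median(q,0))
for t in("pole","pole_hook","cradle"):
    for r in tip_of(t,"wrist")[:2]: print(t,r["p"],r["location"],ray(m,*r["location"],{"pole":75,"pole_hook":31,"cradle":8}[t]).round(1))
k=(C[...,2]>66)&(C[...,2]<85)&(abs(C[...,0]-511)<70)&(abs(C[...,1]-95)<130)&(d>0)
Q=C[k][:,:2].astype(np.float32);print(len(Q),C[k][:,2].mean(),cv2.minAreaRect(Q),cv2.fitLine(Q,cv2.DIST_HUBER,0,.01,.01).ravel())
k=(C[...,2]>3)&(C[...,2]<15)&(p.max(2)<70)&(d>0)
Q=C[k][:,:2].astype(np.float32);print(len(Q),C[k][:,2].mean(),cv2.minAreaRect(Q))
```

```text
3.05 [514.26787326  99.69218417 245.66615541] [ 2.90918523e-03  6.44020769e-01  7.65002413e-01 -3.07726701e-04] [ 0.02870409  0.09546469  1.6678851  -0.00441762  1.37431271 -0.141746  ] [ 3.06896635 -1.93288918  0.00966899]
pole 0.87 [237.8, 72.1, 22.0, 211.8] [507.74217044 114.66533393  75.50495059]
cradle 0.55 [213.1, 63.9, 73.5, 193.4] [509.35631073 112.84890789   9.00564594]
pole 0.76 [249.2, 172.4] [510.1 106.6  75. ]
cradle 0.77 [247.8, 159.9] [509.  102.6   8. ]
4486 74.10251095264171 ((512.0077514648438, 87.9636001586914), (48.160682678222656, 208.01400756835938), 10.182065963745117) [ 1.8869033e-01 -9.8203665e-01  5.0975620e+02  1.0372621e+02]
6753 8.813468375309071 ((562.3063354492188, 42.11668395996094), (158.47918701171875, 363.6895751953125), 41.123619079589844)
```

View pics/w1.png

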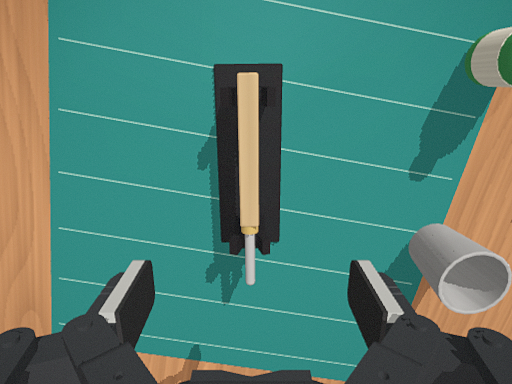

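The wrist picture shows the grip from (248,73) to (250,232) and the hook end at (250,283). I'll fit the grip precisely.

Run:
```python
from h import *
w=np.load("w1.npz");p,d=w["p"].astype(int),w["d"]
k=(p[...,0]-p[...,2]>60)&(p[...,0]>150);k[:,:225]=0;k[:,270:]=0;k[240:]=0;k[:65]=0
v,u=np.nonzero(k)
P=np.array([ray(w,a,b,75) for a,b in zip(u,v)])[:,:2].astype(np.float32)
r=cv2.minAreaRect(P);l=cv2.fitLine(P,cv2.DIST_HUBER,0,.01,.01).ravel();print(r,l)
D=l[:2]*(-np.sign(l[1]));s=(P-l[2:])@D;a,b=np.percentile(s,[.3,99.7]);print(a,b,b-a,"head",np.arctan2(D[1],D[0]),"origin",l[2:]+D*((a+b)/2+20), l[2:]+D*(b-50))
# rod end
g=(p.min(2)>110)&(np.ptp(p,axis=2)<40);g[:,:240]=0;g[:,262:]=0;g[:236]=0;g[295:]=0
v,u=np.nonzero(g);Q=np.array([ray(w,a,b,70) for a,b in zip(u,v)])[:,:2];print("rod end s-b (69)",((Q-l[2:])@D).max()-b, ((Q-l[2:])@np.array([-D[1],D[0]])).mean())
o=observe();print(o["position"],o["ee_rot"],o["qvel"])
```

```text
((507.1494140625, 118.44680786132812), (17.688817977905273, 147.76429748535156), 10.726313591003418) [ 1.8804069e-01 -9.8216122e-01  5.0608652e+02  1.2420311e+02]
-67.33555493164063 78.64575219726562 145.98130712890625 head -1.3816295 origin [510.91071975  99.00566667] [511.4730843  96.0683627]
rod end s-b (69) 60.56023250612036 -0.11881526573950162
[509.60772102 106.0524806  245.14344012] [-3.96474976e-04  6.40323883e-01  7.68104918e-01 -5.65090692e-05] [ 0.01509624 -0.00542652  0.00453888 -0.00207042 -0.00076669  0.00152566]
```

```bash
cat > fit.py <<'E'
from h import *
p,d,w=snap("wrist");p=p.astype(int)
k=(p[...,0]-p[...,2]>60)&(p[...,0]>150);k[:,:225]=0;k[:,275:]=0;k[245:]=0;k[:55]=0
v,u=np.nonzero(k)
P=np.array([ray(w,a,b,75) for a,b in zip(u,v)])[:,:2].astype(np.float32)
l=cv2.fitLine(P,cv2.DIST_HUBER,0,.01,.01).ravel()
D=l[:2]*(-np.sign(l[1]));s=(P-l[2:])@D;a,b=np.percentile(s,[.3,99.7]);print(b-a,"head",np.arctan2(D[1],D[0]))
g=(p.min(2)>110)&(np.ptp(p,axis=2)<40);g[:,:238]=0;g[:,264:]=0;g[:236]=0;g[300:]=0
v,u=np.nonzero(g);Q=np.array([ray(w,x,y,70) for x,y in zip(u,v)])[:,:2];e=((Q-l[2:])@D).max()
print("origin by tail",l[2:]+D*(a+90),"by rod end",l[2:]+D*(e-119))
o=observe();print(o["position"],o["ee_rot"],o["time_s"])
E
python3 fit.py
```

```text
146.30702346038817 head -1.3819255
origin by tail [510.16466887 102.52432157] by rod end [510.01626274 103.30071058]
[509.49834718 106.31841867 245.19377087] [-3.08939199e-04  6.40089868e-01  7.68299983e-01 -4.30797324e-05] 3.35
```

Converted, -0.185 m / 0.25 = -0.74, -0.16 m / 0.25 = -0.64, 0.007 rad / 4 = 0.0018.

Request:
carry_out(fingers=[1,1,1,1,1], dp=[[0.002,-0.012,-0.16],[0.002,-0.012,-0.32],[0.002,-0.012,-0.48],[0.002,-0.012,-0.64],[0.002,-0.012,-0.74]], yaw=[0.0018,0.0018,0.0018,0.0018,0.0018])

```text
time_s: 3.85
position: [507.9, 103.6, 57.4]
ee_rot: [-0.002, 0.637, 0.771, -0.001]
contact_force: [0.3, 0.1, -1.2]
width: 85.5
grasp_force: 0.0
```

Request:
carry_out(fingers=[-0.2,-0.4,-1,-1,-1], dp=[[0,0,0],[0,0,0],[0,0,0],[0,0,0],[0,0,0]], yaw=[0,0,0,0,0], newtons=60)

```text
time_s: 4.35
position: [512.0, 102.6, 62.3]
ee_rot: [0.001, 0.638, 0.77, 0.001]
contact_force: [-1.2, 1.1, 3.1]
width: 17.3
grasp_force: 59.2
```

Request:
carry_out(fingers=[-1,-1,-1,-1,-1], dp=[[0,0,0],[0,0,0],[0,0,0],[0,0,0],[0,0,0]], yaw=[0,0,0,0,0], newtons=80)

```text
time_s: 4.85
position: [512.1, 102.6, 62.4]
ee_rot: [0.001, 0.638, 0.77, 0.001]
contact_force: [-3.1, -0.1, 6.7]
width: 16.7
grasp_force: 79.6
```

Converted, 0.11 m / 0.25 = 0.44, 0.08 m / 0.25 = 0.32.

Request:
carry_out(fingers=[-1,-1,-1,-1,-1], dp=[[0,0,0.02],[0,0,0.08],[0,0,0.2],[0,0,0.32],[0,0,0.44]], yaw=[0,0,0,0,0])

```text
time_s: 5.35
position: [509.9, 102.3, 170.9]
ee_rot: [-0.001, 0.638, 0.77, -0.0]
contact_force: [0.7, 1.2, -2.3]
width: 16.6
grasp_force: 78.4
```

Converted, 0.19 m / 0.25 = 0.76, 0.16 m / 0.25 = 0.64, -0.17 rad / 4 = -0.0425.

Request:
carry_out(fingers=[-1,-1,-1,-1,-1], dp=[[0,0,0.16],[0,0,0.32],[0,0,0.48],[0,0,0.64],[0,0,0.76]], yaw=[-0.01,-0.02,-0.03,-0.0375,-0.0425])

```text
time_s: 5.85
position: [510.7, 102.4, 363.0]
ee_rot: [0.001, 0.701, 0.713, 0.001]
contact_force: [0.7, -0.4, -3.0]
width: 17.1
grasp_force: 78.5
```

Converted, 0.04 m / 0.25 = 0.16, -0.03 m / 0.25 = -0.12.

Request:
carry_out(fingers=[-1,-1,-1,-1,-1], dp=[[0,-0.04,0.08],[0,-0.08,0.16],[0,-0.12,0.16],[0,-0.12,0.16],[0,-0.12,0.16]], yaw=[0,0,0,0,0])

```text
time_s: 6.35
position: [509.9, 72.4, 398.2]
ee_rot: [-0.001, 0.701, 0.713, -0.001]
contact_force: [-0.2, 0.4, -3.1]
width: 16.4
grasp_force: 78.6
```

Run:
```python
from h import *
o=observe();print(o["time_s"],o["position"],o["ee_rot"],o["contact_force"],o["moment"])
for n in("wrist","top","scene"):
    p,d,m=snap(n);np.savez(n+"2",p=p,d=d,**m)
    cv2.imwrite(f"pics/{n}2.png",p[...,::-1])
    for t in("pole","pole_hook","track_mid","bar_line","flap_hinge","locker"):
        print(n,t,[(round(r["p"],2),np.round(r["location"],1).tolist()) for r in tip_of(t,n)[:3]])
```

```text
6.35 [509.89245434  72.35972564 398.20515927] [-0.00147509  0.70131723  0.71284703 -0.00103961] [-0.15702778  0.41003733 -3.13318071] [ 0.03085071 -0.02901521  0.03546915]
wrist pole [(0.75, [251.0, 284.0])]
wrist pole_hook []
wrist track_mid []
wrist bar_line []
wrist flap_hinge []
wrist locker [(0.24, [417.5, 14.2])]
top pole [(0.7, [134.4, 174.5]), (0.58, [207.1, 265.4]), (0.45, [266.0, 171.8])]
top pole_hook [(0.55, [189.8, 251.5]), (0.53, [132.4, 154.5]), (0.52, [297.4, 171.5])]
top track_mid [(0.62, [358.7, 176.5])]
top bar_line [(0.73, [354.3, 175.7])]
top flap_hinge [(0.6, [352.1, 181.0])]
top locker []
scene pole [(0.79, [229.3, 130.2]), (0.68, [389.4, 354.7]), (0.66, [359.8, 216.5])]
scene pole_hook [(0.96, [201.1, 126.8]), (0.61, [361.2, 236.4])]
scene track_mid [(0.57, [162.0, 129.8])]
scene bar_line [(0.66, [165.8, 125.3]), (0.16, [325.2, 295.7])]
scene flap_hinge [(0.63, [161.5, 161.1])]
scene locker []
```

View pics/wrist2.png

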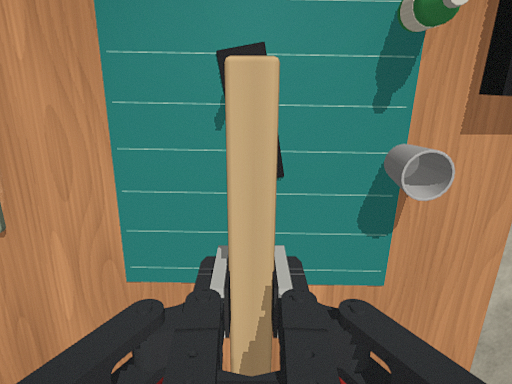

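The wrist picture shows the pole held straight in the hand with its tail at (252,58). The camera sits on the tail side, so the hook is hidden. Next I'll locate the eye by colour and depth in the fixed views.

Run:
```python
from h import *
T=np.load("top.npz");S=np.load("scene.npz");W=np.load("wrist2.npz")
R=W["R"];print("cam pos",-R.T@W["t"],"view",R[2],"fx",W["fx"])
for n,M in(("top",T),("scene",S)):
    R=M["R"];print(n,"cam",-R.T@M["t"])
    h=cv2.cvtColor(M["p"],cv2.COLOR_RGB2HSV);k=(h[...,0]>15)&(h[...,0]<32)&(h[...,1]>90)&(h[...,2]>80)
    C=cloud(M,M["d"])
    k&=(C[...,1]<-180)&(C[...,1]>-340)&(C[...,2]>150)&(abs(C[...,0]-510)<200)
    N,L,st,c=cv2.connectedComponentsWithStats(k.astype(np.uint8))
    for i in range(1,N):
        if st[i,4]>5: print(n,st[i],c[i].round(1),np.median(C[L==i],0).round(),"z300 ray",ray(M,*c[i],300).round(1))
    # white track
    g=(M["p"].min(2)>185)&(np.ptp(M["p"],axis=2)<25)&(C[...,1]<-220)&(C[...,1]>-340)&(C[...,2]>240)&(abs(C[...,0]-510)<150)
    v,u=np.nonzero(g)
    if len(u): print("track px",u.min(),u.max(),v.min(),v.max(),"x range",np.percentile(C[g],[1,50,99],axis=0).round())
    for nm,z,pts in (("track_mid",285,T is M and [(356.8,176.4),(358.7,176.5)] or [(161.3,130.8),(162,129.8)]),("hinge",165,T is M and [(351.4,181.3),(352.1,181)] or [(164.3,161),(161.5,161.1)]),("bar",315,T is M and [(353,175.4),(354.3,175.7)] or [(163.9,123.9),(165.8,125.3)])):
        print(nm,[ray(M,*q,z).round(1).tolist() for q in pts])
    # top edges of locker
    k=(C[...,2]>300)&(C[...,2]<332)&(C[...,1]<-200)&(C[...,1]>-520)&(abs(C[...,0]-510)<220)
    k&=(M["p"][...,0].astype(int)>M["p"][...,1]+50)
    k=cv2.morphologyEx(k.astype(np.uint8),cv2.MORPH_OPEN,np.ones((3,3)))>0
    Q=C[k];print("top",len(Q),Q[:,2].mean(),cv2.minAreaRect(Q[:,:2].astype(np.float32)))
```

```text
cam pos [509.72264322 155.40182514 527.51488401] view [ 0.00207106 -0.31953486 -0.94757226] fx 339.99097856798255
top cam [ 304.25512457  119.90386292 1881.13650071]
top [351 170   7  18  64] [354.7 176.8] [ 509. -271.  291.] z300 ray [ 504.7 -260.7  300. ]
track px 359 359 184 192 x range [[ 450. -278.  290.]
 [ 464. -277.  296.]
 [ 478. -276.  299.]]
track_mid [[508.1, -272.1, 285.0], [507.8, -279.1, 285.0]]
hinge [[503.7, -279.9, 165.0], [504.9, -282.7, 165.0]]
bar [[507.7, -251.1, 315.0], [506.7, -255.8, 315.0]]
top 4495 318.00357290665954 ((505.4062805175781, -376.6695251464844), (182.94454956054688, 325.4139709472656), 89.06065368652344)
scene cam [1114.1177367   731.30055086  847.18605772]
scene [155 124  11  11  67] [159.7 129.5] [ 515. -267.  290.] z300 ray [ 522.3 -249.   300. ]
scene [152 138  19  15 153] [161.2 144.9] [ 508. -282.  225.] z300 ray [ 579.8 -160.4  300. ]
track px 143 176 121 138 x range [[ 444. -284.  276.]
 [ 524. -274.  287.]
 [ 568. -268.  295.]]
track_mid [[508.4, -263.8, 285.0], [502.5, -268.1, 285.0]]
hinge [[509.8, -276.4, 165.0], [516.7, -283.3, 165.0]]
bar [[506.2, -244.8, 315.0], [508.2, -231.8, 315.0]]
top 2422 314.99215386913954 ((503.48297119140625, -373.2283630371094), (185.86810302734375, 326.4488830566406), 88.99003601074219)
```

Converted, -0.19 m / 0.25 = -0.76, -0.152 m / 0.25 = -0.608, -0.032 rad / 4 = -0.008.

Request:
carry_out(fingers=[-1,-1,-1,-1,-1], dp=[[-0.024,-0.152,0],[-0.048,-0.304,0],[-0.072,-0.456,0],[-0.096,-0.608,0],[-0.12,-0.76,0]], yaw=[-0.0015,-0.003,-0.0045,-0.006,-0.008])

```text
time_s: 7.9
position: [480.3, -118.9, 400.5]
ee_rot: [0.0, 0.712, 0.702, 0.0]
contact_force: [0.2, 1.1, -2.3]
width: 16.5
grasp_force: 78.5
```

Converted, -0.18 m / 0.25 = -0.72, -0.152 m / 0.25 = -0.608.

Request:
carry_out(fingers=[-1,-1,-1,-1,-1], dp=[[-0.024,-0.152,0],[-0.048,-0.304,0],[-0.072,-0.456,0],[-0.096,-0.608,0],[-0.12,-0.72,0]], yaw=[0,0,0,0,0])

```text
time_s: 8.4
position: [450.0, -299.9, 400.1]
ee_rot: [0.0, 0.713, 0.701, -0.0]
contact_force: [0.5, -0.2, -2.6]
width: 16.7
grasp_force: 78.5
```

Request:
carry_out(fingers=[-1,-1,-1,-1,-1], dp=[[0,0,0],[0,0,0],[0,0,0],[0,0,0],[0,0,0]], yaw=[0,0,0,0,0])

```text
time_s: 8.9
position: [451.1, -296.6, 400.5]
ee_rot: [0.0, 0.712, 0.702, 0.0]
contact_force: [0.4, -0.1, -2.2]
width: 16.8
grasp_force: 78.6
```

Run:
```python
from h import *
o=observe();print(o["time_s"],o["position"],o["ee_rot"],o["contact_force"],o["qpos"])
p,d,m=snap("wrist");np.savez("w3",p=p,d=d,**m);cv2.imwrite("pics/w3.png",p[...,::-1])
for t in("track_mid","bar_line","flap_hinge"):
    print(t,[(round(r["p"],2),np.round(r["location"],1).tolist()) for r in tip_of(t,"wrist")[:3]])
```

```text
8.9 [ 451.05358222 -296.61283737  400.54300787] [2.00873612e-04 7.11836442e-01 7.02345238e-01 8.40335764e-05] [ 0.40330109 -0.05280944 -2.15940868] [-7.42146174e-01  5.62205105e-02  1.39619844e+00  1.48827507e-04
  1.68876406e+00 -7.28705938e-01]
track_mid [(0.96, [320.7, 163.6])]
bar_line [(0.76, [335.4, 131.8])]
flap_hinge [(0.73, [299.7, 157.8])]
```

View pics/w3.png

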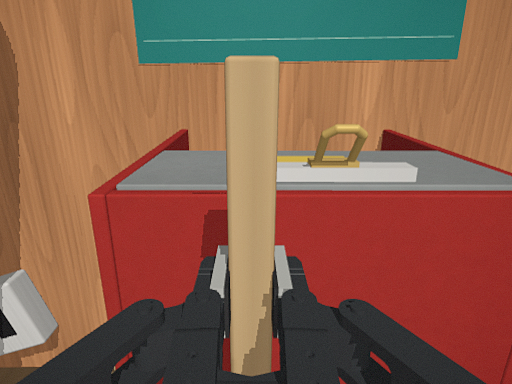

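The wrist picture shows the eye clearly: outer bar at (327–366, 129) and base on the track at (310–360, 163). I'll compute its 3D position and the locker yaw from the top front edge at row ~190.

Run:
```python
from h import *
M=np.load("w3.npz");p,d=M["p"],M["d"];C=cloud(M,d)
h=cv2.cvtColor(p,cv2.COLOR_RGB2HSV);k=(h[...,0]>14)&(h[...,0]<32)&(h[...,1]>90)
b=k.copy();b[:122]=0;b[135:]=0;b[:,:300]=0;b[:,400:]=0
v,u=np.nonzero(b);print("bar px",u.min(),u.max(),v.min(),v.max())
for vv in range(123,167,3):
    r=np.nonzero(k[vv,300:400])[0]+300
    if len(r): print(vv,r.min(),r.max(),(r.min()+r.max())/2, C[vv,r.min()+2].round(),C[vv,r.max()-2].round())
uu=(u.min()+u.max())/2
print("bar rays z315", ray(M,u.min(),130,315),ray(M,u.max(),130,315), "bar depth pts",np.median(C[b&(d>0)],0))
print("feet z285",ray(M,318,160,285),ray(M,357,160,285))
# flap/track right end, top face edges
for z,pt in((317,(150,191)),(317,(450,191)),(317,(97,195)),(285,(416,172)),(285,(270,172))): print(pt,C[pt[1],pt[0]].round(1),ray(M,*pt,z).round(1))
red=(p[...,0].astype(int)>p[...,1]+60)&(abs(C[...,2]-317)<8)
E=[]
for u in list(range(120,205,5))+list(range(300,470,5)):
    v=np.nonzero(red[150:,u])[0]
    if len(v): E.append(ray(M,u,150+v[0],317)[:2])
E=np.array(E,np.float32);l=cv2.fitLine(E,cv2.DIST_HUBER,0,.01,.01).ravel();print("front edge",l, l[1]/l[0], "y at x=510",l[3]+(510-l[2])*l[1]/l[0])
```

```text
bar px 321 391 123 134
123 351 354 352.5 [ 609. -279.    1.] [ 608. -279.    1.]
126 331 361 346.0 [ 504. -242.  313.] [ 519. -242.  317.]
129 325 364 344.5 [ 501. -244.  313.] [ 522. -244.  315.]
132 322 367 344.5 [ 499. -246.  313.] [ 525. -246.  314.]
135 321 367 344.0 [ 499. -248.  312.] [ 525. -248.  313.]
138 320 366 343.0 [ 498. -250.  312.] [ 525. -250.  313.]
141 319 364 341.5 [ 498. -252.  309.] [ 524. -252.  310.]
144 318 363 340.5 [ 498. -255.  306.] [ 524. -254.  309.]
147 317 362 339.5 [ 498. -257.  305.] [ 525. -257.  305.]
150 316 360 338.0 [ 498. -259.  302.] [ 525. -260.  303.]
153 316 358 337.0 [ 499. -262.  299.] [ 524. -262.  302.]
156 300 357 328.5 [ 501. -284.  211.] [ 525. -265.  297.]
159 300 355 327.5 [ 499. -283.  224.] [ 524. -267.  296.]
162 308 358 333.0 [ 495. -270.  291.] [ 527. -270.  293.]
165 310 358 334.0 [ 495. -271.  296.] [ 527. -272.  295.]
bar rays z315 [ 496.57689389 -244.22104266  315.        ] [ 540.46797855 -244.78702502  315.        ] bar depth pts [ 512.32977917 -244.66865386  316.27584716]
feet z285 [ 501.65105237 -270.38984019  285.        ] [ 530.32312916 -270.76071531  285.        ]
(150, 191) [ 383.2 -285.   309. ] [ 385.7 -282.4  317. ]
(450, 191) [ 587.5 -287.2  310.1] [ 583.3 -284.9  317. ]
(97, 195) [ 350.2 -284.8  316.6] [ 350.4 -284.7  317. ]
(416, 172) [ 569.8 -277.6  295.5] [ 575.  -280.5  285. ]
(270, 172) [ 459.2 -244.5  414. ] [ 466.4 -279.   285. ]
front edge [ 9.9991578e-01 -1.2977844e-02  4.9864108e+02 -2.8384128e+02] -0.0129789375 y at x=510 -283.9887
```

Request:
carry_out(fingers=[-1,-1,-1,-1,-1], dp=[[0.048,0.12,0],[0.104,0.24,0],[0.16,0.36,0],[0.208,0.48,0],[0.248,0.606,0]], yaw=[0,0,0,0,0])

```text
time_s: 9.6
position: [513.2, -144.8, 400.3]
ee_rot: [0.0, 0.712, 0.702, 0.0]
contact_force: [-0.0, 0.3, -2.7]
width: 16.6
grasp_force: 78.6
```

Converted, -0.025 m / 0.25 = -0.1, -0.02 m / 0.25 = -0.08.

Request:
carry_out(fingers=[-1,-1,-1,-1,-1], dp=[[0,0,-0.04],[0,0,-0.08],[0,0,-0.1],[0,0,-0.1],[0,0,-0.1]], yaw=[0,0,0,0,0])

```text
time_s: 10.1
position: [512.4, -147.0, 375.0]
ee_rot: [-0.0, 0.713, 0.701, -0.0]
contact_force: [0.3, -0.3, -1.5]
width: 16.4
grasp_force: 78.6
```

Run:
```python
from h import *
o=observe();print(o["time_s"],o["position"],o["ee_rot"],o["contact_force"])
P=[]
for n,b in(("scene",(100,70,150,110)),("top",(290,140,110,80))):
    p,d,m=snap(n);np.savez(n+"4",p=p,d=d,**m)
    x,y,w,h=b;P.append(cv2.resize(p[y:y+h,x:x+w],(540,int(540*h/w)),interpolation=cv2.INTER_CUBIC)[:395])
    for t in("pole_hook","bar_line"):
        print(n,t,[(round(r["p"],2),np.round(r["location"],1).tolist()) for r in tip_of(t,n)[:3]])
    t=o["position"];a=np.array([-0.0134,-.9999,0])
    for q in (t+[0,0,5]+115*a-[0,0,38],t+[0,0,5]+119*a, np.array([511.7,-245,315])):
        c=m["R"]@q+m["t"];print(n,"predicted px",(c[0]/c[2]*m["fx"]+m["cx"]).round(1),(c[1]/c[2]*m["fy"]+m["cy"]).round(1))
h=min(x.shape[0] for x in P)
cv2.imwrite("pics/s4.png",P[0][...,::-1]);cv2.imwrite("pics/t4.png",P[1][...,::-1])
cv2.imwrite("pics/c4.png",np.hstack([cv2.resize(x[:h],(395,int(h*395/540))) for x in P])[...,::-1])
```

```text
10.1 [ 512.4014825  -146.98855797  375.02238968] [-2.18193639e-04  7.12952475e-01  7.01212304e-01 -1.60789998e-04] [ 0.31431962 -0.33351579 -1.50016091]
scene pole_hook [(0.63, [362.6, 236.0]), (0.49, [160.4, 113.9])]
scene bar_line [(0.77, [166.6, 127.5])]
scene predicted px 158.1 115.1
scene predicted px 155.4 103.5
scene predicted px 162.4 124.5
top pole_hook [(0.71, [132.7, 155.3]), (0.41, [190.5, 251.6])]
top bar_line [(0.9, [352.7, 179.8])]
top predicted px 357.8 173.6
top predicted px 361.7 172.2
top predicted px 351.3 174.3
```

View pics/c4.png

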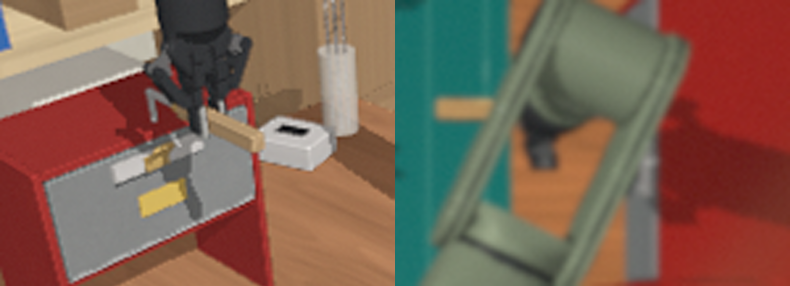

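The crop shows the hook pin above the locker's top edge (crop 152,105, tip at ≈157,122), up and left of the eye at (157,155). I'll check it numerically.

Run:
```python
from h import *
M=np.load("scene4.npz");p,d=M["p"].astype(int),M["d"];C=cloud(M,d)
def px(q):
    c=M["R"]@np.array(q)+M["t"];return (c[0]/c[2]*M["fx"]+M["cx"]).round(1),(c[1]/c[2]*M["fy"]+M["cy"]).round(1),c[2].round()
k=(C[...,2]>325)&(C[...,1]<-235)&(C[...,1]>-300)&(abs(C[...,0]-510)<60)&(d>0)
k[:, :145]=0;k[:,185:]=0
for v in range(100,122):
    u=np.nonzero((np.ptp(p[v,145:185],axis=1)<45)&(p[v,145:185].min(1)>85))[0]+145
    if len(u):print(v,u.tolist(),[C[v,a].round().astype(int).tolist() for a in u[:4]])
print("eye px",px([511.7,-260,300]),"ctr bar",px([511.7,-245,315]),"ends",px([498,-245,315]),px([525,-245,315]))
h=cv2.cvtColor(M["p"],cv2.COLOR_RGB2HSV);k=(h[...,0]>15)&(h[...,0]<32)&(h[...,1]>90)
for v in range(120,136):
    u=np.nonzero(k[v,145:178])[0]+145;print(v,u.tolist())
```

```text
104 [155, 156, 157, 158] [[431, -401, 315], [514, -258, 382], [513, -254, 382], [509, -254, 381]]
105 [155, 156, 157, 158, 159, 160] [[437, -393, 316], [515, -258, 379], [513, -255, 379], [512, -251, 379]]
106 [156, 157, 158, 159, 160, 161] [[515, -259, 375], [513, -255, 376], [517, -244, 380], [515, -241, 380]]
107 [156, 157, 158, 159, 160, 161, 162] [[515, -259, 372], [513, -257, 372], [516, -246, 376], [517, -239, 378]]
108 [156, 157, 158, 160, 161, 162, 163, 183, 184] [[513, -263, 366], [515, -254, 370], [509, -259, 366], [517, -235, 376]]
109 [156, 157, 158, 162, 163, 164, 183, 184] [[1114, 731, 847], [514, -257, 365], [509, -260, 363], [514, -228, 373]]
110 [157, 158, 177, 183, 184] [[515, -257, 362], [511, -257, 361], [525, -133, 401], [504, -134, 394]]
111 [157, 158, 176, 177, 183, 184] [[515, -257, 359], [513, -255, 359], [528, -135, 399], [524, -135, 397]]
112 [157, 158, 175, 176, 177, 178, 183, 184] [[515, -258, 355], [512, -258, 354], [528, -140, 394], [526, -138, 394]]
113 [157, 158, 159, 176, 177, 178] [[515, -260, 351], [510, -261, 349], [511, -254, 352], [527, -137, 3
[... 868 characters left out ...]
5, -282, 299]]
eye px (np.float64(160.4), np.float64(127.3), np.float64(1230.0)) ctr bar (np.float64(162.4), np.float64(124.5), np.float64(1213.0)) ends (np.float64(165.9), np.float64(123.0), np.float64(1221.0)) (np.float64(159.0), np.float64(125.9), np.float64(1205.0))
120 []
121 []
122 []
123 []
124 [163, 164, 165]
125 [161, 162, 163, 164, 165]
126 [159, 160, 161, 162, 163, 164]
127 [159, 160, 161, 162, 163, 164]
128 [158, 159, 160, 161, 162, 163]
129 [157, 158, 159, 160, 161, 162, 163]
130 [155, 156, 157, 158, 159, 160, 161, 162, 163]
131 [155, 156, 157, 158, 159, 160, 161, 162, 163]
132 [155, 156, 157, 158, 159, 160, 161, 162]
133 [155, 156, 157, 158, 159, 160]
134 [156, 157, 158]
135 []
```

Converted, -0.026 m / 0.25 = -0.104, -0.022 m / 0.25 = -0.088.

Request:
carry_out(fingers=[-1,-1,-1,-1,-1], dp=[[0.002,0,-0.02],[0.002,0,-0.044],[0.002,0,-0.068],[0.002,0,-0.088],[0.002,0,-0.104]], yaw=[0,0,0,0,0])

```text
time_s: 10.9
position: [513.0, -145.9, 348.3]
ee_rot: [-0.001, 0.712, 0.702, -0.0]
contact_force: [-0.8, 0.2, -2.4]
width: 16.9
grasp_force: 78.6
```

Converted, -0.008 m / 0.25 = -0.032, -0.006 m / 0.25 = -0.024.

Request:
carry_out(fingers=[-1,-1,-1,-1,-1], dp=[[0,0,-0.008],[0,0,-0.016],[0,0,-0.024],[0,0,-0.032],[0,0,-0.032]], yaw=[0,0,0,0,0])

```text
time_s: 11.4
position: [513.1, -146.0, 341.0]
ee_rot: [-0.0, 0.712, 0.702, -0.0]
contact_force: [-0.0, 0.3, -3.4]
width: 16.9
grasp_force: 78.6
```

Converted, -0.011 m / 0.25 = -0.044, -0.009 m / 0.25 = -0.036.

Request:
carry_out(fingers=[-1,-1,-1,-1,-1], dp=[[0,0,-0.012],[0,0,-0.024],[0,0,-0.036],[0,0,-0.044],[0,0,-0.044]], yaw=[0,0,0,0,0])

```text
time_s: 11.9
position: [513.0, -146.0, 329.7]
ee_rot: [-0.0, 0.712, 0.702, -0.0]
contact_force: [-0.2, 0.9, -2.6]
width: 16.4
grasp_force: 78.6
```

Run:
```python
from h import *
o=observe();print(o["position"],o["contact_force"])
# plan: pin axis touches bar from inside: offset 7mm (pin r4+ bar r3); bar path about hinge
H=np.array([-291.,165.])
f=lambda a,b,t:(a*np.cos(t)+b*np.sin(t),-a*np.sin(t)+b*np.cos(t))
prev=None
for t in np.arange(0,1.26,.125):
    bo,bu=f(45.7,149.7,t);c=f(10,138,t);c2=f(-2,138,t);i=f(16,120,t);print(round(t,3),"TCP dy,dz from t0:",[round(x,1) for x in (bo-45.7,bu-149.7)],"bar",round(bo,1),round(bu,1),"flap edge",np.round(c,0),"track",np.round(i,0))
```

```text
[ 512.95877772 -145.96854391  329.70567781] [-0.24188979  0.90664612 -2.63366603]
0.0 TCP dy,dz from t0: [np.float64(0.0), np.float64(0.0)] bar 45.7 149.7 flap edge [ 10. 138.] track [ 16. 120.]
0.125 TCP dy,dz from t0: [np.float64(18.3), np.float64(-6.9)] bar 64.0 142.8 flap edge [ 27. 136.] track [ 31. 117.]
0.25 TCP dy,dz from t0: [np.float64(35.6), np.float64(-16.0)] bar 81.3 133.7 flap edge [ 44. 131.] track [ 45. 112.]
0.375 TCP dy,dz from t0: [np.float64(51.7), np.float64(-27.1)] bar 97.4 122.6 flap edge [ 60. 125.] track [ 59. 106.]
0.5 TCP dy,dz from t0: [np.float64(66.2), np.float64(-40.2)] bar 111.9 109.5 flap edge [ 75. 116.] track [72. 98.]
0.625 TCP dy,dz from t0: [np.float64(79.0), np.float64(-55.0)] bar 124.7 94.7 flap edge [ 89. 106.] track [83. 88.]
0.75 TCP dy,dz from t0: [np.float64(89.8), np.float64(-71.3)] bar 135.5 78.4 flap edge [101.  94.] track [94. 77.]
0.875 TCP dy,dz from t0: [np.float64(98.5), np.float64(-88.8)] bar 144.2 60.9 flap edge [112.  81.] track [102.  65.]
1.0 TCP dy,dz from t0: [np.float64(105.0), np.float64(-107.3)] bar 150.7 42.4 flap edge [122.  66.] track [110.  51.]
1.125 TCP dy,dz from t0: [np.float64(109.1), np.float64(-126.4)] bar 154.8 23.3 flap edge [129.  50.] track [115.  37.]
1.25 TCP dy,dz from t0: [np.float64(110.8), np.float64(-145.9)] bar 156.5 3.8 flap edge [134.  34.] track [119.  23.]
```

Converted, 0.009 m / 0.25 = 0.036, -0.008 m / 0.25 = -0.032.

Request:
carry_out(fingers=[-1,-1,-1,-1,-1], dp=[[0,0.008,-0.008],[0,0.016,-0.016],[0,0.024,-0.024],[0,0.03,-0.032],[0,0.036,-0.032]], yaw=[0,0,0,0,0])

```text
time_s: 12.4
position: [513.0, -136.8, 321.8]
ee_rot: [-0.0, 0.712, 0.702, -0.0]
contact_force: [0.1, -0.5, -1.8]
width: 16.6
grasp_force: 78.6
```

Converted, 0.01 m / 0.25 = 0.04, 0.008 m / 0.25 = 0.032.

Request:
carry_out(fingers=[-1,-1,-1,-1,-1], dp=[[0,0.008,-0.0024],[0,0.016,-0.0052],[0,0.024,-0.008],[0,0.032,-0.0108],[0,0.04,-0.0136]], yaw=[0,0,0,0,0])

```text
time_s: 12.9
position: [513.4, -128.9, 319.3]
ee_rot: [0.002, 0.713, 0.701, -0.001]
contact_force: [-0.3, -6.2, -3.0]
width: 16.7
grasp_force: 78.5
```

Converted, 0.0175 m / 0.25 = 0.07, 0.014 m / 0.25 = 0.056.

Request:
carry_out(fingers=[-1,-1,-1,-1,-1], dp=[[0,0.014,-0.0056],[0,0.028,-0.012],[0,0.042,-0.0184],[0,0.056,-0.0248],[0,0.07,-0.032]], yaw=[0,0,0,0,0])

```text
time_s: 13.4
position: [513.6, -111.4, 311.5]
ee_rot: [0.002, 0.713, 0.701, -0.001]
contact_force: [0.6, -6.1, -2.9]
width: 16.2
grasp_force: 78.5
```

Converted, 0.0166 m / 0.25 = 0.0664, -0.002 m / 0.25 = -0.008.

Request:
carry_out(fingers=[-1,-1,-1,-1,-1], dp=[[0.0004,0.014,-0.008],[0.0008,0.028,-0.016],[0.0012,0.0412,-0.0244],[0.0016,0.054,-0.0332],[0.002,0.0664,-0.042]], yaw=[0,0,0,0,0])

```text
time_s: 13.9
position: [513.9, -94.2, 301.0]
ee_rot: [0.001, 0.713, 0.701, -0.001]
contact_force: [-0.6, -4.4, -1.5]
width: 17.0
grasp_force: 78.7
```

Converted, 0.0154 m / 0.25 = 0.0616, 0.0125 m / 0.25 = 0.05.

Request:
carry_out(fingers=[-1,-1,-1,-1,-1], dp=[[0,0.0128,-0.0092],[0,0.0256,-0.0184],[0.0004,0.038,-0.028],[0.0004,0.05,-0.0376],[0.0008,0.0616,-0.0476]], yaw=[0,0,0,0,0])

```text
time_s: 14.4
position: [514.0, -77.3, 288.3]
ee_rot: [0.0, 0.712, 0.702, -0.0]
contact_force: [0.0, -5.3, -0.6]
width: 17.1
grasp_force: 78.7
```

Converted, -0.0138 m / 0.25 = -0.0552, 0.0137 m / 0.25 = 0.0548.

Request:
carry_out(fingers=[-1,-1,-1,-1,-1], dp=[[0,0.0116,-0.0104],[0,0.0228,-0.0212],[0.0004,0.0336,-0.0324],[0.0004,0.0444,-0.0436],[0.0008,0.0548,-0.0552]], yaw=[0,0,0,0,0])

```text
time_s: 14.9
position: [514.1, -63.8, 274.4]
ee_rot: [0.0, 0.712, 0.702, -0.0]
contact_force: [0.3, -5.7, -1.3]
width: 16.4
grasp_force: 78.7
```

Converted, -0.0172 m / 0.25 = -0.0688, -0.0136 m / 0.25 = -0.0544.

Request:
carry_out(fingers=[-1,-1,-1,-1,-1], dp=[[0,0.01,-0.0132],[0,0.0196,-0.0268],[0,0.0288,-0.0404],[0.0004,0.0376,-0.0544],[0.0004,0.0464,-0.0688]], yaw=[0,0,0,0,0])

```text
time_s: 15.4
position: [514.3, -51.9, 257.4]
ee_rot: [0.0, 0.712, 0.702, 0.0]
contact_force: [1.1, -3.9, -0.8]
width: 16.3
grasp_force: 78.8
```

Converted, -0.0185 m / 0.25 = -0.074, -0.0147 m / 0.25 = -0.0588.

Request:
carry_out(fingers=[-1,-1,-1,-1,-1], dp=[[0,0.0084,-0.0144],[0,0.0168,-0.0288],[0,0.0248,-0.0436],[0.0004,0.032,-0.0588],[0.0004,0.0392,-0.074]], yaw=[0,0,0,0,0])

```text
time_s: 15.9
position: [514.3, -42.3, 238.7]
ee_rot: [-0.0, 0.712, 0.702, -0.0]
contact_force: [-0.6, -3.6, -0.5]
width: 16.8
grasp_force: 78.8
```

Converted, -0.019 m / 0.25 = -0.076, -0.0151 m / 0.25 = -0.0604.

Request:
carry_out(fingers=[-1,-1,-1,-1,-1], dp=[[0,0.0068,-0.0148],[0,0.0132,-0.03],[0,0.0192,-0.0452],[0,0.0248,-0.0604],[0.0004,0.0304,-0.076]], yaw=[0,0,0,0,0])

```text
time_s: 16.4
position: [514.4, -34.9, 219.7]
ee_rot: [0.0, 0.712, 0.702, -0.0]
contact_force: [-0.4, -3.8, 0.1]
width: 16.6
grasp_force: 78.8
```

Converted, -0.0199 m / 0.25 = -0.0796, -0.0159 m / 0.25 = -0.0636.

Request:
carry_out(fingers=[-1,-1,-1,-1,-1], dp=[[0,0.0048,-0.0156],[0,0.0092,-0.0316],[0,0.0136,-0.0476],[0,0.0172,-0.0636],[0.0004,0.02,-0.0796]], yaw=[0,0,0,0,0])

```text
time_s: 16.9
position: [514.5, -29.8, 199.8]
ee_rot: [-0.0, 0.712, 0.702, -0.0]
contact_force: [0.1, -3.7, -0.7]
width: 16.5
grasp_force: 78.8
```

Converted, -0.017 m / 0.25 = -0.068, -0.014 m / 0.25 = -0.056.

Request:
carry_out(fingers=[-1,-1,-1,-1,-1], dp=[[0,0.0024,-0.014],[0,0.0044,-0.028],[0,0.006,-0.042],[0,0.0072,-0.056],[0,0.008,-0.068]], yaw=[0,0,0,0,0])

```text
time_s: 17.4
position: [514.5, -27.8, 182.8]
ee_rot: [-0.0, 0.712, 0.702, 0.0]
contact_force: [-1.2, -4.8, 0.4]
width: 16.6
grasp_force: 78.9
```

```bash
cat > th.py <<'E'
from h import *
o=observe();print(o["time_s"],o["position"],o["contact_force"])
# flap angle from inner-face/edge points seen by scene camera: fit plane slope in locker frame
p,d,m=snap("scene");C=cloud(m,d)
g=(np.ptp(p.astype(int),axis=2)<30)&(C[...,1]>-288)&(C[...,1]<-140)&(abs(C[...,0]-505)<140)&(C[...,2]>150)&(C[...,2]<260)&(d>0)
Q=C[g];ang=[]
rng=np.random.default_rng(0)
best=0
for _ in range(300):
    q=Q[rng.choice(len(Q),3,False)];n=np.cross(q[1]-q[0],q[2]-q[0]);n/=np.linalg.norm(n)+1e-9
    i=abs((Q-q[0])@n)<3
    if i.sum()>best and abs(n[0])<.1: best=i.sum();I=i
q=Q[I];n=np.linalg.svd(q-q.mean(0))[2][2];n*=np.sign(n[2])
print("pts",len(Q),best,"normal",n,"theta",np.arctan2(abs(n[2]),abs(n[1])),"sign",n[1],"ymax",np.percentile(q[:,1],99))
E
python3 th.py
```

```text
17.4 [514.48500927 -27.7984453  182.78493138] [-1.24462476 -4.75231248  0.39198986]
pts 824 638 normal [-0.00456026 -0.35144629  0.93619694] theta 1.2116769265423335 sign -0.3514462919035387 ymax -162.05674475663707
```

Converted, -0.008 m / 0.25 = -0.032, -0.007 m / 0.25 = -0.028.

Request:
carry_out(fingers=[-1,-1,-1,-1,-1], dp=[[0,0,-0.008],[0,0,-0.016],[0,0,-0.022],[0,0,-0.028],[0,0,-0.032]], yaw=[0,0,0,0,0])

```text
time_s: 17.95
position: [514.5, -27.6, 175.0]
ee_rot: [-0.0, 0.712, 0.702, 0.0]
contact_force: [-0.3, -2.8, -0.9]
width: 16.8
grasp_force: 79.0
```

```bash
python3 th.py
```

```text
17.95 [514.49783351 -27.57364086 174.96204842] [-0.26235604 -2.76567904 -0.89813983]
pts 906 724 normal [-0.00505972 -0.31736677  0.94828937] theta 1.2478406334748697 sign -0.31736676877005454 ymax -159.7329695049244
```

Converted, -0.003 m / 0.25 = -0.012, -0.0025 m / 0.25 = -0.01.

Request:
carry_out(fingers=[-1,-1,-1,-1,-1], dp=[[0,0,-0.004],[0,0,-0.006],[0,0,-0.008],[0,0,-0.01],[0,0,-0.012]], yaw=[0,0,0,0,0])

```text
time_s: 18.5
position: [514.6, -27.6, 172.3]
ee_rot: [-0.0, 0.712, 0.702, 0.0]
contact_force: [-0.3, 0.2, 3.2]
width: 16.6
grasp_force: 79.3
```

Converted, -0.002 m / 0.25 = -0.008, -0.0015 m / 0.25 = -0.006.

Request:
carry_out(fingers=[-1,-1,-1,-1,-1], dp=[[0,0,-0.002],[0,0,-0.004],[0,0,-0.006],[0,0,-0.008],[0,0,-0.008]], yaw=[0,0,0,0,0])

```text
time_s: 19.0
position: [514.9, -27.7, 171.0]
ee_rot: [0.0, 0.712, 0.702, 0.0]
contact_force: [-1.1, 2.0, 7.5]
width: 16.7
grasp_force: 79.9
```

```bash
python3 th.py
```

```text
19.0 [514.91556779 -27.69474343 171.00942951] [-1.1426369   2.03218513  7.48904384]
pts 928 748 normal [-0.00448936 -0.30859147  0.95118408] theta 1.2570811846611871 sign -0.30859146784963354 ymax -159.52498675006882
```

Converted, -0.001 m / 0.25 = -0.004, -0.0005 m / 0.25 = -0.002.

Request:
carry_out(fingers=[-1,-1,-1,-1,-1], dp=[[0,0,-0.002],[0,0,-0.004],[0,0,-0.004],[0,0,-0.004],[0,0,-0.004]], yaw=[0,0,0,0,0])

```text
time_s: 19.55
position: [515.4, -28.5, 169.9]
ee_rot: [0.001, 0.712, 0.702, 0.0]
contact_force: [0.9, -1.4, 6.0]
width: 17.0
grasp_force: 79.7
```

```bash
python3 th.py
```

```text
19.55 [515.4092321  -28.51946851 169.86827658] [ 0.90881095 -1.40034103  6.04506675]
pts 936 752 normal [-0.00488544 -0.30658329  0.9518313 ] theta 1.2591911011586396 sign -0.3065832942544239 ymax -159.43911069546814
```

Converted, 0.01 m / 0.25 = 0.04, 0.008 m / 0.25 = 0.032.

Request:
carry_out(fingers=[-1,-1,-1,-1,-1], dp=[[0,0,0.008],[0,-0.004,0.016],[0,-0.012,0.024],[0,-0.012,0.032],[0,-0.012,0.04]], yaw=[0,0,0,0,0])

```text
time_s: 20.1
position: [513.5, -30.5, 178.1]
ee_rot: [-0.001, 0.713, 0.702, -0.0]
contact_force: [0.1, -0.4, -3.3]
width: 16.8
grasp_force: 78.6
```

Converted, 0.015 m / 0.25 = 0.06, 0.012 m / 0.25 = 0.048.

Request:
carry_out(fingers=[-1,-1,-1,-1,-1], dp=[[0,0,0.012],[0,0,0.024],[0,0,0.036],[0,0,0.048],[0,0,0.06]], yaw=[0,0,0,0,0])

```text
time_s: 20.6
position: [514.6, -30.9, 194.4]
ee_rot: [0.0, 0.712, 0.702, 0.0]
contact_force: [-0.5, 0.5, -3.3]
width: 16.8
grasp_force: 78.6
```

```bash
python3 th.py
```

```text
20.6 [514.55450486 -30.85342849 194.44215772] [-0.49674781  0.48468641 -3.2514955 ]
pts 943 760 normal [-0.00394027 -0.30697511  0.95170939] theta 1.2587807739955732 sign -0.3069751110578908 ymax -159.45911716595856
```

Converted, 0.055 m / 0.25 = 0.22, 0.036 m / 0.25 = 0.144.

Request:
carry_out(fingers=[-1,-1,-1,-1,-1], dp=[[0,0,0.024],[0,0,0.056],[0,0,0.096],[0,0,0.144],[0,0,0.22]], yaw=[0,0,0,0,0])

```text
time_s: 21.15
position: [513.9, -30.7, 249.5]
ee_rot: [-0.001, 0.712, 0.702, -0.0]
contact_force: [-0.2, -0.9, -2.2]
width: 16.4
grasp_force: 78.6
```

Converted, 0.134 m / 0.25 = 0.536, -0.001 m / 0.25 = -0.004, 0.202 rad / 4 = 0.0505.

Request:
carry_out(fingers=[-1,-1,-1,-1,-1], dp=[[-0.004,0.108,0],[-0.008,0.216,0],[-0.012,0.324,0],[-0.016,0.432,0],[-0.02,0.536,0]], yaw=[0.01,0.02,0.03,0.04,0.0505])

```text
time_s: 21.65
position: [509.7, 104.2, 250.4]
ee_rot: [0.001, 0.637, 0.771, 0.001]
contact_force: [0.1, -0.7, -2.4]
width: 16.9
grasp_force: 78.7
```

Request:
carry_out(fingers=[-1,-1,-1,-1,-1], dp=[[0,0,0],[0,0,0],[0,0,0],[0,0,0],[0,0,0]], yaw=[0,0,0,0,0])

```text
time_s: 22.15
position: [509.6, 102.3, 249.1]
ee_rot: [0.0, 0.639, 0.77, -0.0]
contact_force: [-0.9, -0.3, -2.5]
width: 16.7
grasp_force: 78.6
```

Run:
```python
from h import *
o=observe();print(o["time_s"],o["position"],o["ee_rot"],o["contact_force"])
q=o["ee_rot"];print("tool y ang",2*np.arctan2(q[2],q[1])-np.pi/2,"want .1888")
p,d,m=snap("scene");np.savez("scene6",p=p,d=d,**m);C=cloud(m,d)
x,y,w,h=180,140,130,120
# pole axis pitch in the scene cloud: grip + rod points
pos=o["position"];a=np.array([np.cos(-1.382),np.sin(-1.382),0]);D=C-pos-[0,0,5]
s=D@a;l=D@np.array([-a[1],a[0],0])
k=(d>0)&(abs(l)<14)&(abs(D[...,2])<16)&(s>-100)&(s<125)
for lo in range(-100,125,20):
    i=k&(s>lo)&(s<lo+20)
    if i.sum()>3: print(lo,i.sum(),"lat",np.median(l[i]).round(1),"z",np.percentile(D[i][:,2],90).round(1))
print("s range",s[k].min(),s[k].max())
P,d2,m2=snap("wrist")
cv2.imwrite("pics/c6.png",np.hstack([cv2.resize(p[y:y+h,x:x+w],(400,369)),cv2.resize(P,(400,369))])[...,::-1])
```

```text
22.15 [509.6062702  102.31675713 249.14007399] [ 4.77552728e-05  6.38568720e-01  7.69564800e-01 -7.47509990e-05] [-0.88621818 -0.33799495 -2.4581078 ]
tool y ang 0.18552237882549516 want .1888
-100 53 lat 7.2 z 5.9
-80 62 lat 8.1 z 6.6
-60 63 lat 8.5 z 7.1
-40 60 lat 7.4 z 7.5
-20 58 lat 3.6 z 13.6
0 5 lat 10.2 z 0.5
20 25 lat 8.9 z 2.3
40 27 lat 8.0 z 5.3
60 20 lat 3.5 z 3.1
80 21 lat 2.8 z 2.9
100 24 lat 3.4 z 3.4
s range -92.88501269400534 116.35026126386066
```

View pics/c6.png

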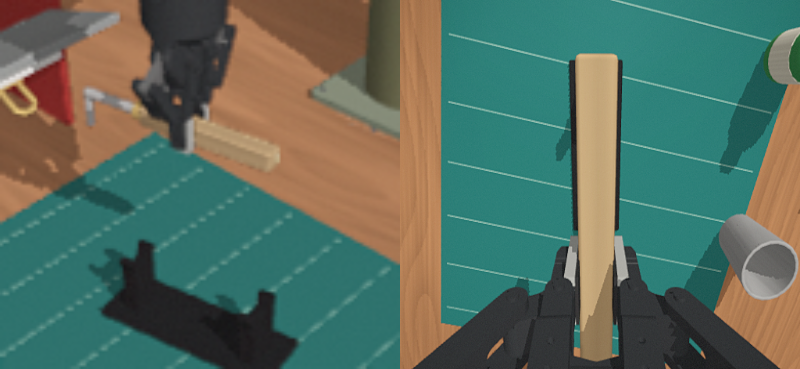

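Left: pole in hand, level, over the empty cradle. Right: tail at (597,54), unchanged in the hand, with the cradle directly beneath. Now lowering.

Converted, -0.155 m / 0.25 = -0.62, -0.135 m / 0.25 = -0.54, 0.003 rad / 4 = 0.0008.

Request:
carry_out(fingers=[-1,-1,-1,-1,-1], dp=[[0.002,0.002,-0.14],[0.002,0.002,-0.28],[0.002,0.002,-0.42],[0.002,0.002,-0.54],[0.002,0.002,-0.62]], yaw=[0.0008,0.0008,0.0008,0.0008,0.0008])

```text
time_s: 22.75
position: [508.4, 103.2, 91.5]
ee_rot: [-0.001, 0.637, 0.771, -0.001]
contact_force: [-0.9, -0.3, -2.7]
width: 16.5
grasp_force: 78.7
```

Request:
carry_out(fingers=[-1,-1,-1,-1,-1], dp=[[0,0,-0.02],[0,0,-0.04],[0,0,-0.06],[0,0,-0.08],[0,0,-0.096]], yaw=[0,0,0,0,0])

```text
time_s: 23.25
position: [510.8, 103.7, 70.7]
ee_rot: [0.001, 0.637, 0.771, 0.001]
contact_force: [-1.2, -0.5, -3.2]
width: 16.7
grasp_force: 78.6
```

Run:
```python
from h import *
o=observe();print(o["time_s"],o["position"],o["ee_rot"],o["contact_force"],o["moment"])
```

```text
23.25 [510.76274187 103.66183888  70.68192764] [6.71070900e-04 6.36864608e-01 7.70975123e-01 6.17488992e-04] [-1.22382237 -0.51545733 -3.18212349] [ 0.0377518   0.02981022 -0.02320826]
```

Converted, -0.007 m / 0.25 = -0.028, -0.006 m / 0.25 = -0.024.

Request:
carry_out(fingers=[-1,-1,-1,-1,-1], dp=[[0,0,-0.008],[0,0,-0.016],[0,0,-0.024],[0,0,-0.028],[0,0,-0.028]], yaw=[0,0,0,0,0])

```text
time_s: 23.75
position: [510.0, 103.6, 63.2]
ee_rot: [-0.0, 0.637, 0.771, -0.0]
contact_force: [-1.0, -0.7, -1.5]
width: 16.9
grasp_force: 78.8
```

Converted, -0.0015 m / 0.25 = -0.006, -0.001 m / 0.25 = -0.004.

Request:
carry_out(fingers=[-1,-1,-1,-1,-1], dp=[[0,0,-0.002],[0,0,-0.004],[0,0,-0.006],[0,0,-0.006],[0,0,-0.006]], yaw=[0,0,0,0,0])

```text
time_s: 24.25
position: [510.2, 103.6, 62.4]
ee_rot: [0.0, 0.637, 0.771, 0.0]
contact_force: [-2.2, -1.6, 5.6]
width: 16.6
grasp_force: 79.9
```

Request:
carry_out(fingers=[-0.55,-0.5,-0.3,0,0.4], dp=[[0,0,0],[0,0,0],[0,0,0],[0,0,0],[0,0,0]], yaw=[0,0,0,0,0], newtons=20)

```text
time_s: 24.75
position: [510.1, 103.7, 61.5]
ee_rot: [0.0, 0.637, 0.771, 0.0]
contact_force: [0.0, 0.6, 0.2]
width: 56.0
grasp_force: 0.0
```

Converted, 0.1 m / 0.25 = 0.4, 0.06 m / 0.25 = 0.24.

Request:
carry_out(fingers=[1,1,1,1,1], dp=[[0,0,0],[0,0,0.02],[0,0,0.08],[0,0,0.24],[0,0,0.4]], yaw=[0,0,0,0,0])

```text
time_s: 25.25
position: [509.0, 103.6, 162.0]
ee_rot: [-0.001, 0.637, 0.771, -0.001]
contact_force: [0.9, 0.2, -0.4]
width: 85.8
grasp_force: 0.0
```

Converted, 0.083 m / 0.25 = 0.332, 0.08 m / 0.25 = 0.32.

Request:
carry_out(fingers=[1,1,1,1,1], dp=[[0,0,0.16],[0,0,0.32],[0,0,0.332],[0,0,0.332],[0,0,0.332]], yaw=[0,0,0,0,0])

```text
time_s: 25.75
position: [509.0, 103.6, 243.3]
ee_rot: [-0.001, 0.637, 0.771, -0.001]
contact_force: [-0.8, -0.2, -0.3]
width: 85.7
grasp_force: 0.0
```

```bash
python3 fit.py; python3 th.py
python3 - <<'E'
from h import *
p,d,m=snap("scene");P,_,_=snap("wrist")
cv2.imwrite("pics/c7.png",np.hstack([cv2.resize(p,(400,300)),cv2.resize(P,(400,300))])[...,::-1])
E
```

```text
146.37529602050782 head -1.3762769
origin by tail [511.50941718 103.53078409] by rod end [511.2517385  104.83872746]
[508.65279483 103.57685157 242.58124599] [-0.00146087  0.63684452  0.77098977 -0.00130298] 25.8
25.8 [508.65279483 103.57685157 242.58124599] [ 0.21331308 -0.34461245  0.6048508 ]
pts 1148 913 normal [-0.00389026 -0.30811943  0.95133973] theta 1.2575782241173292 sign -0.308119427154662 ymax -158.67712420534133
```

View pics/c7.png

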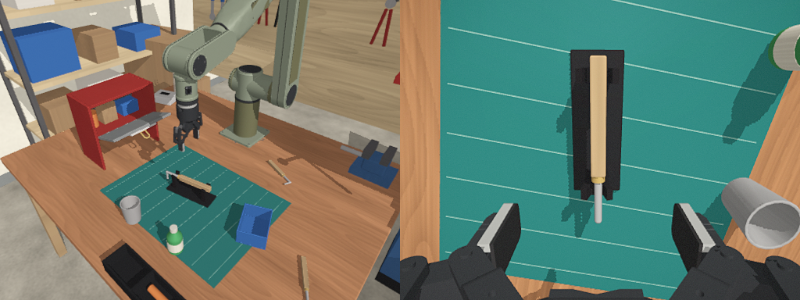

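The pole lies in its cradle within about 1.5 mm of its original position. The flap is fully down, and the bottle, cup and bin are untouched.

```bash
python3 -c "
from workcell import *
print(hand_in())"
```

```text
the job is handed in; nothing more can be done
None
```

The job is handed in: I swung the flap down to its stop with the hook (my camera reading was 1.258 rad against the 1.25 stop), and the pole is back in its cradle about 1.5 mm from where it started; I saw no judging result.

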